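# Hang the dial thermometer back on the desk-screen hook

### The arm

A 6-joint arm with a two-finger parallel gripper is mounted at the origin on the work surface. World frame = base frame: x ahead of the robot, y to its left, z up, the work surface at z = 0. Lengths are in mm, angles in rad, forces in N, time in s.
With the tool pointing down it reaches from about 300 to 875 mm from the base axis. Payload 6.4 kg.
Tool frame: the origin (TCP) lies midway between the tips of the shut fingers; the grasp point (between the pads) lies 19 mm behind it; z points along the fingers, y is the line along which they close (so a half turn about z gives the same grasp; the last joint's range is limited). The gripper opens to 88 mm and grips with 3 to 60 N. Pads are 18 mm wide; open, the fingers measure 123 mm over their backs; the gripper's body (75 mm by 187 mm) begins 45 mm behind the grasp point.
Start: joints at [-1.438, 0.181, 1.607, -0, 1.354, -0.206], TCP at [191.121, -542.323, 238.714] pointing down, gripper open.
Joint ranges: [-2.99, 2.99], [-0.89, 2.07], [0.3, 2.58], [-1.14, 4.28], [0, 2.63], [-3.12, 3.12]. Speed limits (rad/s): [2.57, 2.57, 3.01, 3.14, 3.14, 3.14].

### API

Orientations are given as a unit quaternion [x, y, z, w].
In Python, from plant import status, imaging, sign_off gives the robot as it stands. The module is installed in compiled form; this text tells all that it offers.
- The arm moves only by the tool arm_command, never from a script. Its argument "motion" is a list of rows, each an object with "dp": the shift along the tool's x, y, z in cm, a list of three; "delta_rot": the turn, a rotation vector about the tool's x, y, z in degrees, a list of three; "jaw": the opening, from 0 (shut) to 1 (fully open). A call has 1 to 10 rows; each row is the pose to reach, as a shift and turn from the pose commanded when the call began, along the tool's axes at that moment; what a row does not reach only later rows make up. A row lasts 1/12 s, in which the tool goes at most 41.7 mm and 7.16 degrees, less where a joint would pass 70% of its speed; a pose out of reach is approached as far as the arm can. A call with a gripper value outside its range is refused whole. The fingers move at their own pace and stop on an object; "squeeze" is the grip in N (left out, the last holds). Time passes only in rows, so rows that repeat a pose let the fingers close. It gives the time, the measured TCP pose, the force, the opening and the grip force at its end, in the units of the state.
- status.get_obs(): the state, without advancing time (a new reading comes with each control period).
- imaging.snapshot(name): name is "scene" or "top"; returns a dict with "frame" (400x640x3 uint8, red, green, blue), "fx", "fy", "cx", "cy" (pixels), "cam_to_world" (4x4, takes a point from camera to world coordinates). Camera axes: x right, y up, looking along -z (the intrinsics and any distortion apply to the point x, -y, -z); pixel columns grow to the right and rows downward; lengths in mm; the calibration is good to about 2 mm. A picture is of the moment at which its call begins. There is no depth.
- sign_off(): hands the job in; it is judged then, once.
The state is a dict: "time_s": time; "joints": joint angles; "dq": joint speeds; "effort": joint torques, N m; "position": TCP position; "tcp_rot": TCP orientation; "wrist_force": force on the tool from outside, world axes, zero at the start; "ft_torque": the same for the moment, N m; "width": finger opening in mm; "finger_force": force on a finger pad.
Only numpy, scipy, OpenCV 4.12 (cv2) and the standard library are available. Lean on these libraries where they do the work, as an engineer would, in place of code of your own. Each camera call takes 0.05 s, during which the arm holds its last target. There are 200 camera calls.

### The job

Hang the ward's dial thermometer back on the hook of the desk screen, with its dial facing out, away from the screen. Nobody has measured where along its rail the hook is clamped, so press only lightly and feel for it with the slot in the thermometer's back, then lower the thermometer gently until it sits fully home on the hook before you let go. Do not push hard on the screen or the hook, and leave the tube rack, the mouse and the gel bottle where they are.

Things in the scene. Friction and masses are not known exactly. Their poses are not given: they have to be found in the camera images.
- screen: Low desk screen fixed to the desk. Origin on the desk in the plane of the panel's front face, midway across; x points out of that face (hook side), y along it, z up. Panel 300 wide, 14 thick, 178 mm high; its top 40 mm is an aluminium rail, flush with the board below, with a level slot. Pushed back at hook height the panel flexes 1 mm per 0.8 N. Its steel feet reach 85 mm out, 8 mm high.
- rail_mid (a point): Point on the rail's front face, mid-panel, 170 mm up, level with the top of the hook's stem; screen's axes. The hook is clamped firmly up to 18 mm left or right of here (unmeasured: feel or look). It is 7 mm square bar: a level stem straight out, then an upturned end whose bar centre stands 10 mm off the panel (6.5 mm gap behind, 13.5 mm out in all), top 9.5 mm above the stem's top.
- gauge_centre (a point): Centre (half-way up) of the dial thermometer: plastic case 60 wide (y), 34 thick (x), 88 mm high (z), about 0.18 kg, standing upright on the desk at the start, turned any way. x points out of the dial; the flat grey back is at x = -17 mm. Hung home, the back lies on the panel and this centre is 29 mm below the top of the hook's stem and 17 mm off the panel.
- gauge_slot (a point): On the back, 17 mm behind and 29 mm above gauge_centre, on its midline: middle of the upper end of the upright hanging slot, which rests on the hook's stem. The slot is 10.5 mm wide and 30 mm long, from this point down, cut through a 3 mm back wall into a hollow that is 15 mm deep behind the wall and reaches 12 mm above this point. Axes of the thermometer.
- gauge_dial (a point): Middle of the thermometer's front (dial side), 19 mm along x from gauge_centre: round white graduated dial with a black rim and needle.
- tube_rack: White foam tube rack 100 x 150 x 34 mm with capped tubes standing to 91 mm; origin under its centre. Bystander.
- mouse: Black computer mouse, 62 x 100 x 32 mm; origin under its centre. Bystander.
- gel_bottle: Hand-gel bottle, 60 mm across, 130 mm high; origin under its centre. Bystander.

How it is judged (in metres and radians):
On the way:
1. the thermometer sits home on the hook, dial outward, while still held (z of gauge_centre in the frame of rail_mid between -0.034 and -0.0265 m and x of gauge_centre in the frame of rail_mid below 0.024 m and x of gauge_dial in the frame of rail_mid above 0.03 m and y of gauge_centre in the frame of rail_mid between -0.022 and 0.022 m and contact force between gauge and screen above 0.3 N and contact force between the fingers and gauge above 0.5 N), for 0.2 s.
At the end, for the whole second after the job is handed in: The thermometer hangs still on the hook, let go: the upper end of its slot down on the stem (its centre 29 mm below rail_mid, within 3 mm or so), its back against the panel (within about 7 mm), the dial facing out, upright within 7 degrees (z of gauge_centre in the frame of rail_mid between -0.034 and -0.0265 m and x of gauge_centre in the frame of rail_mid below 0.024 m and x of gauge_dial in the frame of rail_mid above 0.03 m and y of gauge_centre in the frame of rail_mid between -0.022 and 0.022 m and angle between gauge_centre's own z axis and vertical below 0.12 rad and contact force between gauge and screen above 0.5 N and linear speed of gauge below 0.02 m/s); the robot touches nothing.
It fails at once if the thermometer is pressed against the screen or its hook with more than 20 N (contact force between gauge and screen above 20 N).
It fails at once if the robot itself pushes on the screen or its hook with more than 20 N (contact force between any of the arm, the fingers and screen above 20 N).
It fails at once if the tube rack, the mouse or the gel bottle is moved by more than 20 mm or knocked over (distance of any of tube_rack, mouse, gel_bottle from where it was at the start of the episode above 0.02 m or angle between gel_bottle's own z axis and vertical above 0.5 rad).
It also fails if it takes over 72 s, if anything falls off the work surface, if the arm or the gripper's body presses on something with over 40 N, if the wrist force passes 120 N, or if a joint passes its speed limit or range.

## Working session

There is one attempt and no reset: what is moved stays moved. The work goes in short steps, Python scripts to look and compute and a tool call to move; the robot and the scene stay as the last step left them, time stands still between calls to the robot, and variables do not carry over. Pictures are saved under pics/ and viewed, at most 10 in all, crops included, and the job is handed in when it is done.

Besides the shell and the picture viewer there is one more tool, called after "Emit:" by a JSON object that holds its "op" and its "data". arm_command: Moves the arm, as the interface text tells. Its arguments: {"type":"object","properties":{"motion":{"type":"array"},"squeeze":{"type":"number"}},"required":["motion"]}

```bash
mkdir -p pics; python3 - <<'E'
from plant import status, imaging
import cv2,numpy as np
o=status.get_obs(); print({k:np.round(v,3).tolist() for k,v in o.items()})
for n in("scene","top"):
    s=imaging.snapshot(n); cv2.imwrite(f"pics/{n}0.png",s["frame"][:,:,::-1])
    print(n,s["fx"],s["fy"],s["cx"],s["cy"],[k for k in s],np.round(s["cam_to_world"],4).tolist())
E
```

```text
{'time_s': 0.0, 'joints': [-1.438, 0.182, 1.608, -0.0, 1.354, -0.206], 'dq': [0.0, -0.0, 0.001, -0.001, -0.001, 0.001], 'effort': [-0.0, -43.387, -34.185, 0.07, 0.039, -0.0], 'position': [191.05, -541.762, 237.823], 'tcp_rot': [0.986, 0.169, 0.0, -0.001], 'wrist_force': [-0.378, -0.074, 0.555], 'ft_torque': [-0.037, 0.003, -0.03], 'finger_force': 0.0, 'width': 88.226}
scene 380.63143712261683 380.63143712261683 321.92350527646136 202.66545263817662 ['frame', 'fx', 'fy', 'cx', 'cy', 'cam_to_world'] [[0.4771, -0.7114, 0.516, 956.8186], [0.8787, 0.3973, -0.2647, -177.4833], [-0.0167, 0.5797, 0.8147, 761.5415], [0.0, 0.0, 0.0, 1.0]]
top 432.2334857667514 432.2334857667514 317.84661790212306 196.82685581580597 ['frame', 'fx', 'fy', 'cx', 'cy', 'cam_to_world'] [[-0.0106, 0.9883, -0.1519, 429.4098], [-0.9999, -0.0089, 0.0124, 43.8608], [0.0109, 0.152, 0.9883, 1117.1567], [0.0, 0.0, 0.0, 1.0]]
```

View pics/scene0.png

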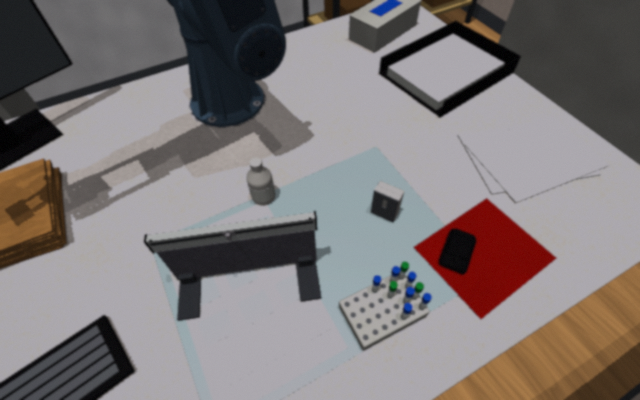

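View pics/top0.png

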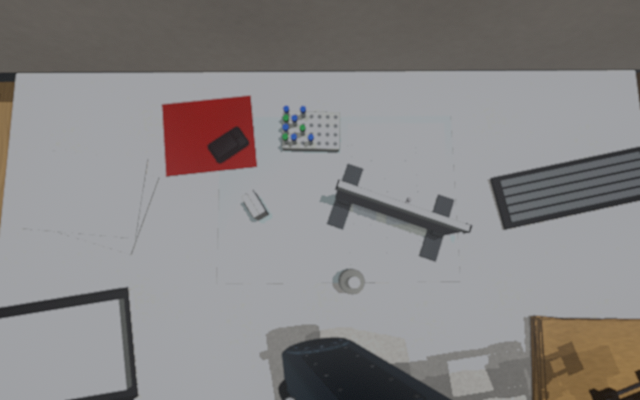

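The scene view shows the screen (rail from 148,237 to 317,214), a hook candidate near (228,234), the gauge at (388,200), and the rack at (385,308). The top view shows the screen from (338,185) to (470,228), a hook candidate at (408,199), and the gauge at (255,206). I'll zoom in on these.

```bash
python3 - <<'E'
import cv2,numpy as np
a=cv2.imread("pics/scene0.png");b=cv2.imread("pics/top0.png")
f=lambda i,x,y,w,h,k:cv2.resize(i[y:y+h,x:x+w],None,fx=k,fy=k,interpolation=cv2.INTER_CUBIC)
c=np.zeros((600,800,3),np.uint8)
c[:300,:400]=f(a,140,200,200,150,2)[:, :400]
c[:300,400:]=f(a,355,170,80,60,5)
c[300:,:400]=f(b,320,155,160,120,2.5)
c[300:,400:]=f(b,215,175,80,60,5)
cv2.imwrite("pics/crop0.png",c)
E
```

```text
(no output)
```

View pics/crop0.png

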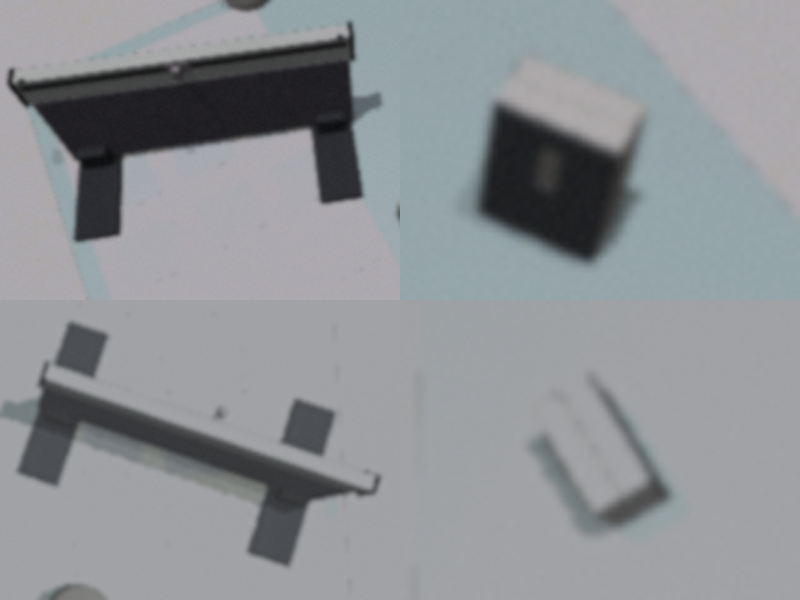

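The crops show the hook on the screen's far (+x) side, at scene (228,234) and top (408,200). The gauge's dark back with its slot faces the scene camera, at scene (386,201). Next I cast rays.

```bash
cat > h.py <<'E'
import cv2,numpy as np
from plant import status, imaging
def ray(s,u,v,z):
    T=s["cam_to_world"]; d=T[:3,:3]@np.array([(u-s["cx"])/s["fx"],-(v-s["cy"])/s["fy"],-1]); c=T[:3,3]
    return c+d*(z-c[2])/d[2]
def proj(s,p):
    T=s["cam_to_world"]; q=T[:3,:3].T@(np.array(p)-T[:3,3]); return np.array([s["cx"]+s["fx"]*q[0]/-q[2], s["cy"]-s["fy"]*q[1]/-q[2]])
E
python3 - <<'E'
from h import *
np.set_printoptions(precision=1,suppress=True)
S=imaging.snapshot("scene");T=imaging.snapshot("top")
cs=lambda x,y:(355+(x-400)/5-.4,170+y/5-.4)
ct=lambda x,y:(215+(x-400)/5-.4,175+(y-300)/5-.4)
print("gauge scene top",[ray(S,*cs(*p),88)[:2] for p in[(527,58),(645,105),(620,155),(497,103)]])
print("back bottom",[ray(S,*cs(*p),0)[:2] for p in[(480,210),(595,262)]])
print("gauge top view",[ray(T,*ct(*p),88)[:2] for p in[(541,398),(590,375),(650,490),(605,520)]])
# rail front top edge in scene: strongest bright->dark drop
g=cv2.cvtColor(S["frame"],cv2.COLOR_RGB2GRAY).astype(float)
P=[]
for u in range(165,305,3):
    if abs(u-228)<8: continue
    v0=int(237-(u-148)*23/169); col=cv2.GaussianBlur(g,(3,3),0)[v0-4:v0+10,u]; d=np.diff(col); k=int(d.argmin())
    a,b,c=d[max(k-1,0)],d[k],d[min(k+1,len(d)-1)]; o=0 if a+c==2*b else .5*(a-c)/(a-2*b+c)
    P.append((u,v0-4+k+.5+np.clip(o,-.5,.5)))
P=np.array(P); f=np.polyfit(*P.T,1);r=P[:,1]-np.polyval(f,P[:,0]);P=P[abs(r)<1];f=np.polyfit(*P.T,1)
print("resid",np.std(P[:,1]-np.polyval(f,P[:,0])),len(P),f)
A,B=[ray(S,u,np.polyval(f,u),178) for u in(165,305)]
print("edge pts",A[:2],B[:2],"normal heading",np.degrees(np.arctan2(*(B-A)[:2][::-1]))-90)
# rail ends
for n,p in(("L",(154,236)),("R",(316,214.5))): print("scene end",n,ray(S,*p,178)[:2])
for p in((45/2.5+320,370/2.5-120+155),(378/2.5+320,480/2.5-120+155)): print("top ends",p,ray(T,*p,178)[:2])
# hook
for n,s,(u,v) in(("S",S,(228,234)),("T",T,(408,200))):
    print(n,"hook",ray(s,u,v,179.5)[:2]); print(cv2.cvtColor(s["frame"],cv2.COLOR_RGB2GRAY)[v-6:v+7,u-8:u+9])
E
```

```text
gauge scene top [array([541.9, 184.1]), array([589.5, 214.8]), array([606.6, 189.4]), array([556.7, 158.4])]
back bottom [array([554.9, 159.8]), array([606.3, 191. ])]
gauge top view [array([595.6, 211.5]), array([606.6, 188.1]), array([550.5, 158.8]), array([536.3, 180.1])]
resid 0.09982494673578172 42 [ -0.1 262.1]
edge pts [ 521.3 -269.2] [605.9 -33.2] normal heading -19.714256438480945
scene end L [ 505.1 -284.7]
scene end R [605.4 -10.2]
top ends (338.0, 183.0) [604.3 -12.8]
top ends (471.2, 227.0) [ 504.1 -302.1]
S hook [ 566.8 -167.2]
[[169 168 168 167 167 168 167 166 167 166 166 164 161 157 154 152 152]
 [167 166 167 166 163 161 158 154 152 153 150 146 139 128 120 114 111]
 [155 153 151 149 146 138 127 120 116 116 114 113 104  92  83  75  73]
 [118 115 115 115 110 104  96  88  86  86  86  82  76  67  59  50  47]
 [ 79  78  81  81  82  85  84  85  79  75  69  62  59  53  46  36  30]
 [ 51  51  55  60  66  78  96 100  97  80  60  52  48  49  45  38  36]
 [ 30  31  37  46  59  82 102 112 108  86  59  47  49  49  50  48  51]
 [ 34  38  41  48  60  79  96 102  99  77  53  46  50  
[... 618 characters left out ...]
162 162 161 162 156 148 147 152 157 160 162 162 162 163 162]
 [162 162 162 162 162 158 145 131 133 144 152 158 161 162 161 162 162]
 [160 162 162 163 161 155 133 116 126 139 147 156 161 162 163 162 162]
 [159 160 159 161 159 147 123 106 115 132 145 155 161 162 161 162 162]
 [159 159 158 158 155 140 124 113 116 131 147 158 162 162 162 162 162]
 [161 160 159 157 151 140 136 134 134 143 155 160 161 161 162 162 161]
 [162 161 161 160 156 150 150 148 149 154 159 161 162 162 162 162 162]
 [162 162 162 162 161 160 159 157 157 157 158 158 160 161 162 162 162]
 [162 163 162 162 162 162 162 161 161 160 158 159 159 159 161 160 160]
 [158 162 162 163 163 162 162 162 160 161 161 161 160 160 160 159 159]]
```

Emit:
{"op": "arm_command", "data": {"motion": [{"dp":[60.3,-55.9,0],"delta_rot":[0,0,-100],"jaw":1},{"dp":[60.3,-55.9,0],"delta_rot":[0,0,-100],"jaw":1},{"dp":[60.3,-55.9,0],"delta_rot":[0,0,-100],"jaw":1},{"dp":[60.3,-55.9,0],"delta_rot":[0,0,-100],"jaw":1},{"dp":[60.3,-55.9,0],"delta_rot":[0,0,-100],"jaw":1},{"dp":[60.3,-55.9,0],"delta_rot":[0,0,-100],"jaw":1},{"dp":[60.3,-55.9,0],"delta_rot":[0,0,-100],"jaw":1},{"dp":[60.3,-55.9,0],"delta_rot":[0,0,-100],"jaw":1},{"dp":[60.3,-55.9,0],"delta_rot":[0,0,-100],"jaw":1},{"dp":[60.3,-55.9,0],"delta_rot":[0,0,-100],"jaw":1}]}}

```text
time_s: 1.03
position: [385.6, -171.7, 238.9]
tcp_rot: [0.699, 0.715, 0.0, 0.0]
wrist_force: [0.9, -0.9, 0.1]
width: 88.2
finger_force: 0.0
```

```bash
cat > go.py <<'E'
import sys,numpy as np
from scipy.spatial.transform import Rotation as R
from plant import status
o=status.get_obs(); p=np.array(o["position"]); q=R.from_quat(o["tcp_rot"])
x,y,z,h=map(float,sys.argv[1:5]); X=R.from_euler("z",h,degrees=True)*R.from_euler("x",180,degrees=True)
np.set_printoptions(precision=2,suppress=True)
print("t",o["time_s"],"p",p,"F",np.array(o["wrist_force"]),"w",o["width"],"ff",o["finger_force"])
print("head",np.degrees(np.arctan2(*q.as_matrix()[:2,0][::-1])),"dp cm",q.inv().apply(np.array([x,y,z])-p)/10,"rot",np.degrees((q.inv()*X).as_rotvec()), "j",np.array(o["joints"]))
E
python3 go.py 573 186 238 121
```

```text
t 1.0333 p [ 385.57 -171.69  238.89] F [ 0.94 -0.86  0.15] w 88.23275668125322 ff 0.0
head 91.35562146653916 dp cm [35.32 19.58  0.08] rot [  0.02   0.03 -29.64] j [-0.7  -0.18  1.97  0.    1.35 -0.73]
```

Emit:
{"op": "arm_command", "data": {"motion": [{"dp":[35.3,19.6,0],"delta_rot":[0,0,-29.6],"jaw":1},{"dp":[35.3,19.6,0],"delta_rot":[0,0,-29.6],"jaw":1},{"dp":[35.3,19.6,0],"delta_rot":[0,0,-29.6],"jaw":1},{"dp":[35.3,19.6,0],"delta_rot":[0,0,-29.6],"jaw":1},{"dp":[35.3,19.6,0],"delta_rot":[0,0,-29.6],"jaw":1},{"dp":[35.3,19.6,0],"delta_rot":[0,0,-29.6],"jaw":1},{"dp":[35.3,19.6,0],"delta_rot":[0,0,-29.6],"jaw":1},{"dp":[35.3,19.6,0],"delta_rot":[0,0,-29.6],"jaw":1},{"dp":[35.3,19.6,0],"delta_rot":[0,0,-29.6],"jaw":1},{"dp":[35.3,19.6,0],"delta_rot":[0,0,-29.6],"jaw":1}]}}

```text
time_s: 1.87
position: [575.5, 186.2, 238.4]
tcp_rot: [0.494, 0.869, 0.0, -0.0]
wrist_force: [-0.4, -0.5, 0.8]
width: 88.1
finger_force: 0.0
```

```bash
python3 go.py 573 186 42 121
```

```text
t 1.8667 p [575.55 186.24 238.39] F [-0.42 -0.49  0.83] w 88.13186581852268 ff 0.0
head 120.72768631966848 dp cm [ 0.1  -0.24 19.64] rot [ 0.03 -0.03 -0.27] j [ 0.12  0.25  1.53  0.    1.37 -0.42]
```

Emit:
{"op": "arm_command", "data": {"motion": [{"dp":[0.1,-0.2,3.5],"delta_rot":[0,0,0],"jaw":1},{"dp":[0.1,-0.2,7],"delta_rot":[0,0,0],"jaw":1},{"dp":[0.1,-0.2,10],"delta_rot":[0,0,0],"jaw":1},{"dp":[0.1,-0.2,13],"delta_rot":[0,0,0],"jaw":1}]}}

```text
time_s: 2.2
position: [572.0, 183.1, 106.9]
tcp_rot: [0.495, 0.869, -0.0, -0.0]
wrist_force: [0.5, 0.5, -0.5]
width: 88.5
finger_force: 0.0
```

```bash
python3 - <<'E'
from h import *
a=[]
for n in("scene","top"):
    s=imaging.snapshot(n); u,v=proj(s,[573,186,70]).astype(int)
    a.append(cv2.resize(s["frame"][v-40:v+40,u-40:u+40,::-1],(400,400),interpolation=cv2.INTER_CUBIC)); print(u,v)
cv2.imwrite("pics/g1.png",np.hstack(a))
E
python3 go.py 573 186 42 121
```

```text
387 195
254 204
t 2.3 p [568.17 182.27 102.92] F [-1.1   0.36 -0.67] w 87.65956738450087 ff 0.0
head 120.63399699263262 dp cm [0.05 0.67 6.09] rot [-0.57 -0.26 -0.36] j [ 0.11  0.39  1.64 -0.    1.12 -0.42]
```

View pics/g1.png

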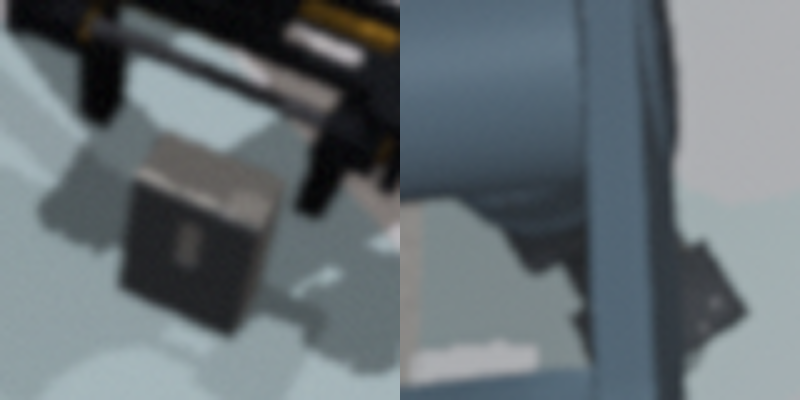

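The view shows the gauge (back centre at crop 185,240) between the open fingers, aligned. I'll settle first, then descend.

Emit:
{"op": "arm_command", "data": {"motion": [{"dp":[0,0,0],"delta_rot":[0,0,0],"jaw":1},{"dp":[0,0,0],"delta_rot":[0,0,0],"jaw":1},{"dp":[0,0,0],"delta_rot":[0,0,0],"jaw":1},{"dp":[0,0,0],"delta_rot":[0,0,0],"jaw":1}]}}

```text
time_s: 2.63
position: [574.1, 182.8, 111.2]
tcp_rot: [0.495, 0.869, 0.001, 0.002]
wrist_force: [0.3, 0.3, 0.3]
width: 88.2
finger_force: 0.0
```

```bash
python3 go.py 573 186 42 121
```

```text
t 2.6333 p [574.14 182.84 111.21] F [0.31 0.31 0.34] w 88.2234660797685 ff 0.0
head 120.62657031276473 dp cm [0.34 0.04 6.92] rot [ 0.21  0.1  -0.37] j [ 0.11  0.38  1.64  0.    1.12 -0.42]
```

Emit:
{"op": "arm_command", "data": {"motion": [{"dp":[0.2,0,2.5],"delta_rot":[0,0,-0.3],"jaw":1},{"dp":[0.2,0,5],"delta_rot":[0,0,-0.3],"jaw":1},{"dp":[0.2,0,6.7],"delta_rot":[0,0,-0.3],"jaw":1},{"dp":[0.2,0,6.7],"delta_rot":[0,0,-0.3],"jaw":1},{"dp":[0.2,0,6.7],"delta_rot":[0,0,-0.3],"jaw":1}]}}

```text
time_s: 3.05
position: [571.5, 184.4, 42.1]
tcp_rot: [0.493, 0.87, -0.0, -0.0]
wrist_force: [0.5, -0.9, -0.4]
width: 87.9
finger_force: 0.0
```

```bash
for i in 1 2 3; do python3 -c "
from plant import imaging
imaging.snapshot('top')"; python3 go.py 573 186 42 121; done
```

```text
t 3.1 p [572.53 184.53  43.21] F [ 0.97 -0.9   0.  ] w 87.99833451230982 ff 0.0
head 120.92667649300034 dp cm [0.1  0.12 0.12] rot [ 0.1   0.04 -0.07] j [ 0.11  0.48  1.66  0.    1.   -0.43]
t 3.15 p [573.04 184.59  43.74] F [0.35 0.52 0.77] w 88.3394987377568 ff 0.0
head 120.92919988199583 dp cm [0.12 0.07 0.17] rot [ 0.16  0.07 -0.07] j [ 0.11  0.48  1.66  0.    1.   -0.43]
t 3.2 p [573.13 184.62  43.87] F [-1.06 -0.16 -0.36] w 88.04943533519341 ff 0.0
head 120.93357717803903 dp cm [0.13 0.06 0.19] rot [ 0.18  0.08 -0.07] j [ 0.11  0.48  1.66 -0.    1.   -0.43]
```

Emit:
{"op": "arm_command", "data": {"motion": [{"dp":[0,0,0],"delta_rot":[0,0,0],"jaw":0.5},{"dp":[0,0,0],"delta_rot":[0,0,0],"jaw":0.5},{"dp":[0,0,0],"delta_rot":[0,0,0],"jaw":0.5},{"dp":[0,0,0],"delta_rot":[0,0,0],"jaw":0.5},{"dp":[0,0,0],"delta_rot":[0,0,0],"jaw":0.5},{"dp":[0,0,0],"delta_rot":[0,0,0],"jaw":0.5}], "squeeze": 25}}

```text
time_s: 3.7
position: [572.1, 184.6, 42.2]
tcp_rot: [0.493, 0.87, 0.0, 0.0]
wrist_force: [1.1, 0.6, 1.7]
width: 60.0
finger_force: 25.0
```

```bash
python3 go.py 573 186 42 121
```

```text
t 3.7 p [572.07 184.56  42.23] F [1.05 0.61 1.73] w 59.97892542338023 ff 24.999781355727464
head 120.93173642550381 dp cm [0.08 0.15 0.02] rot [ 0.06  0.02 -0.07] j [ 0.11  0.48  1.66  0.    1.   -0.43]
```

Emit:
{"op": "arm_command", "data": {"motion": [{"dp":[0,0,-2],"delta_rot":[0,0,0],"jaw":0.5},{"dp":[0,0,-6],"delta_rot":[0,0,0],"jaw":0.5},{"dp":[0,0,-10],"delta_rot":[0,0,0],"jaw":0.5},{"dp":[0,0,-14],"delta_rot":[0,0,0],"jaw":0.5},{"dp":[0,0,-18],"delta_rot":[0,0,0],"jaw":0.5},{"dp":[0,0,-21],"delta_rot":[0,0,0],"jaw":0.5},{"dp":[0,0,-23],"delta_rot":[0,0,0],"jaw":0.5},{"dp":[0,0,-23],"delta_rot":[0,0,0],"jaw":0.5},{"dp":[0,0,-23],"delta_rot":[0,0,0],"jaw":0.5}]}}

```text
time_s: 4.45
position: [571.7, 184.5, 271.9]
tcp_rot: [0.493, 0.87, 0.0, 0.001]
wrist_force: [0.5, -0.4, -2.8]
width: 59.9
finger_force: 25.0
```

```bash
python3 go.py 617 -185 272 -19.7
```

```text
t 4.45 p [571.69 184.45 271.88] F [ 0.53 -0.42 -2.76] w 59.877509460883694 ff 24.999589609215036
head 120.93372939556973 dp cm [-34.02 -15.1   -0.01] rot [  0.06  -0.07 140.63] j [ 0.11  0.21  1.5   0.    1.43 -0.43]
```

Emit:
{"op": "arm_command", "data": {"motion": [{"dp":[-1.7,-0.7,0],"delta_rot":[0,0,7],"jaw":0.5},{"dp":[-3.4,-1.5,0],"delta_rot":[0,0,14],"jaw":0.5},{"dp":[-5.1,-2.2,0],"delta_rot":[0,0,21],"jaw":0.5},{"dp":[-6.8,-3.0,0],"delta_rot":[0,0,28],"jaw":0.5},{"dp":[-8.5,-3.7,0],"delta_rot":[0,0,35],"jaw":0.5},{"dp":[-10.2,-4.5,0],"delta_rot":[0,0,42],"jaw":0.5},{"dp":[-11.9,-5.2,0],"delta_rot":[0,0,49],"jaw":0.5},{"dp":[-13.6,-6.0,0],"delta_rot":[0,0,56],"jaw":0.5},{"dp":[-15.3,-6.7,0],"delta_rot":[0,0,63],"jaw":0.5},{"dp":[-17.0,-7.5,0],"delta_rot":[0,0,70],"jaw":0.5}]}}

```text
time_s: 5.28
position: [593.1, -0.6, 267.8]
tcp_rot: [0.904, 0.427, -0.002, -0.002]
wrist_force: [-0.1, 1.1, -1.3]
width: 59.7
finger_force: 25.0
```

```bash
python3 go.py 617 -185 272 -19.7
```

```text
t 5.2833 p [593.05  -0.56 267.77] F [-0.05  1.13 -1.28] w 59.66098234502084 ff 24.991616460029036
head 50.58283624254726 dp cm [-12.73  13.56  -0.46] rot [-0.17  0.33 70.28] j [-0.2   0.2   1.52 -0.    1.42  0.49]
```

Emit:
{"op": "arm_command", "data": {"motion": [{"dp":[-1.3,1.4,0],"delta_rot":[0,0,7],"jaw":0.5},{"dp":[-3.9,4.1,0],"delta_rot":[0,0,21],"jaw":0.5},{"dp":[-6.5,6.8,0],"delta_rot":[0,0,35],"jaw":0.5},{"dp":[-9,9.5,0],"delta_rot":[0,0,49],"jaw":0.5},{"dp":[-12.7,13.5,0],"delta_rot":[0,0,70.3],"jaw":0.5},{"dp":[-12.7,13.5,0],"delta_rot":[0,0,70.3],"jaw":0.5},{"dp":[-12.7,13.5,0],"delta_rot":[0,0,70.3],"jaw":0.5},{"dp":[-12.7,13.5,0],"delta_rot":[0,0,70.3],"jaw":0.5},{"dp":[-12.7,13.5,0],"delta_rot":[0,0,70.3],"jaw":0.5},{"dp":[-12.7,13.5,0],"delta_rot":[0,0,70.3],"jaw":0.5}]}}

```text
time_s: 6.12
position: [617.8, -183.3, 267.3]
tcp_rot: [0.985, -0.172, -0.003, -0.001]
wrist_force: [-0.9, 0.4, -1.4]
width: 59.8
finger_force: 25.0
```

```bash
python3 go.py 617 -185 155 -19.7
```

```text
t 6.1167 p [ 617.83 -183.31  267.33] F [-0.88  0.39 -1.43] w 59.77508810318815 ff 24.993760170182213
head -19.764320210616116 dp cm [ 0.05  0.2  11.23] rot [-0.05  0.37 -0.06] j [-0.47  0.32  1.38  0.    1.45  1.44]
```

Emit:
{"op": "arm_command", "data": {"motion": [{"dp":[0.05,0.25,3],"delta_rot":[0,0,0],"jaw":0.5},{"dp":[0.05,0.25,6],"delta_rot":[0,0,0],"jaw":0.5},{"dp":[0.05,0.25,9],"delta_rot":[0,0,0],"jaw":0.5},{"dp":[0.05,0.25,11.2],"delta_rot":[0,0,0],"jaw":0.5},{"dp":[0.05,0.25,11.2],"delta_rot":[0,0,0],"jaw":0.5},{"dp":[0.05,0.25,11.2],"delta_rot":[0,0,0],"jaw":0.5},{"dp":[0.05,0.25,11.2],"delta_rot":[0,0,0],"jaw":0.5},{"dp":[0.05,0.25,11.2],"delta_rot":[0,0,0],"jaw":0.5}]}}

```text
time_s: 6.78
position: [619.9, -186.6, 161.3]
tcp_rot: [0.986, -0.168, 0.001, 0.0]
wrist_force: [-0.0, -0.8, -0.2]
width: 60.1
finger_force: 25.0
```

```bash
cat >> go.py <<'E'
n=np.array([np.cos(np.radians(-19.7)),np.sin(np.radians(-19.7))]);t=np.array([-n[1],n[0]])
print("n-off(back gap)",p[:2]@n-581.5-17,"t",p[:2]@t,"Fn",np.array(o["wrist_force"])[:2]@n,"Ft",np.array(o["wrist_force"])[:2]@t)
E
python3 - <<'E'
from h import *
a=[]
for n in("scene","top"):
    s=imaging.snapshot(n); u,v=proj(s,[590,-178,170]).astype(int)
    a.append(cv2.resize(s["frame"][v-50:v+50,u-50:u+50,::-1],(400,400),interpolation=cv2.INTER_CUBIC)); print(u,v)
cv2.imwrite("pics/g2.png",np.hstack(a))
E
python3 go.py 617 -186 155 -19.7
```

```text
227 249
411 189
t 6.8833 p [ 619.98 -186.6   161.62] F [ 1.02 -0.12 -1.67] w 59.70426871617289 ff 24.999544923193753
head -19.363892510114248 dp cm [-0.3   0.04  0.66] rot [ 0.02 -0.18  0.34] j [-0.48  0.41  1.48  0.    1.25  1.43]
n-off(back gap) 48.09251693060946 t 33.30860716558658 Fn 1.0033525508928196 Ft 0.2325356180636051
```

View pics/g2.png

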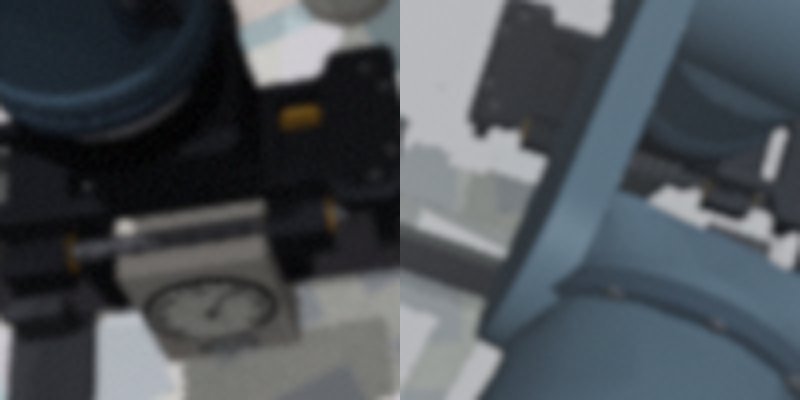

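The gauge hangs upright in the gripper, dial outward, at crop (210,305). Approaching the hook slowly.

Emit:
{"op": "arm_command", "data": {"motion": [{"dp":[-1,0.03,0.3],"delta_rot":[0,0,0.3],"jaw":0.5},{"dp":[-2,0.03,0.6],"delta_rot":[0,0,0.3],"jaw":0.5},{"dp":[-2.8,0.03,0.6],"delta_rot":[0,0,0.3],"jaw":0.5},{"dp":[-2.8,0.03,0.6],"delta_rot":[0,0,0.3],"jaw":0.5},{"dp":[-2.8,0.03,0.6],"delta_rot":[0,0,0.3],"jaw":0.5},{"dp":[-2.8,0.03,0.6],"delta_rot":[0,0,0.3],"jaw":0.5},{"dp":[-2.8,0.03,0.6],"delta_rot":[0,0,0.3],"jaw":0.5},{"dp":[-2.8,0.03,0.6],"delta_rot":[0,0,0.3],"jaw":0.5}]}}

```text
time_s: 7.55
position: [593.0, -177.4, 154.0]
tcp_rot: [0.985, -0.171, 0.0, 0.0]
wrist_force: [0.1, 0.0, -1.8]
width: 59.6
finger_force: 25.0
```

```bash
python3 go.py 617 -186 155 -19.7
```

```text
t 7.55 p [ 592.96 -177.37  154.01] F [ 0.08  0.04 -1.81] w 59.61975796226255 ff 24.999626929638907
head -19.668981564842777 dp cm [ 2.55  0.   -0.1 ] rot [ 0.01 -0.04  0.03] j [-0.48  0.36  1.56 -0.    1.22  1.43]
n-off(back gap) 19.54807287052074 t 32.8941573212251 Fn 0.06291586278508367 Ft 0.06585935913197603
```

```bash
cat > feel.py <<'E'
import numpy as np
from plant import status, imaging
n=np.array([np.cos(np.radians(-19.7)),np.sin(np.radians(-19.7)),0]);t=np.array([-n[1],n[0],0]);M=np.array([n,t,[0,0,1]])
P=[];F=[];Q=[]
for i in range(8):
    imaging.snapshot("top"); o=status.get_obs(); P.append(M@o["position"]-[598.5,0,0]); F.append(M@o["wrist_force"]);Q.append(o["ft_torque"])
np.set_printoptions(precision=2,suppress=True)
print("time",round(o["time_s"],2),"pos n,t,z",np.mean(P,0),"last",P[-1],"F",np.mean(F,0),"+-",np.std(F,0)/8**.5,"M",np.mean(Q,0))
E
python3 feel.py
```

```text
time 7.95 pos n,t,z [ 19.15  32.93 153.67] last [ 19.02  32.96 153.66] F [-0.21  0.04 -1.87] +- [0.18 0.19 0.13] M [0.07 0.02 0.01]
```

Emit:
{"op": "arm_command", "data": {"motion": [{"dp":[-0.3,0,0],"delta_rot":[0,0,0],"jaw":0.5},{"dp":[-0.6,0,0],"delta_rot":[0,0,0],"jaw":0.5},{"dp":[-0.9,0,0],"delta_rot":[0,0,0],"jaw":0.5},{"dp":[-1.2,0,0],"delta_rot":[0,0,0],"jaw":0.5},{"dp":[-1.2,0,0],"delta_rot":[0,0,0],"jaw":0.5},{"dp":[-1.2,0,0],"delta_rot":[0,0,0],"jaw":0.5}]}}

```text
time_s: 8.45
position: [581.0, -173.0, 153.8]
tcp_rot: [0.985, -0.171, 0.0, 0.0]
wrist_force: [0.1, 0.6, -0.8]
width: 60.0
finger_force: 25.0
```

```bash
python3 feel.py
```

```text
time 8.85 pos n,t,z [  7.11  32.92 153.77] last [  7.08  32.93 153.68] F [-0.27 -0.25 -1.63] +- [0.14 0.16 0.07] M [ 0.05 -0.    0.02]
```

No force at n = 7, so the hook has either entered the slot or hasn't been reached. Going further.

Emit:
{"op": "arm_command", "data": {"motion": [{"dp":[-0.3,0,0],"delta_rot":[0,0,0],"jaw":0.5},{"dp":[-0.6,0,0],"delta_rot":[0,0,0],"jaw":0.5},{"dp":[-0.6,0,0],"delta_rot":[0,0,0],"jaw":0.5},{"dp":[-0.6,0,0],"delta_rot":[0,0,0],"jaw":0.5}]}}

```text
time_s: 9.18
position: [575.3, -171.0, 153.7]
tcp_rot: [0.985, -0.171, -0.0, -0.0]
wrist_force: [0.3, -1.4, -2.1]
width: 60.2
finger_force: 25.0
```

```bash
python3 feel.py
```

```text
time 9.58 pos n,t,z [  1.06  32.92 153.75] last [  1.06  32.93 153.7 ] F [-0.03  0.02 -1.74] +- [0.19 0.21 0.17] M [ 0.05  0.02 -0.01]
```

Emit:
{"op": "arm_command", "data": {"motion": [{"dp":[-0.2,0,0],"delta_rot":[0,0,0],"jaw":0.5},{"dp":[-0.4,0,0],"delta_rot":[0,0,0],"jaw":0.5},{"dp":[-0.4,0,0],"delta_rot":[0,0,0],"jaw":0.5},{"dp":[-0.4,0,0],"delta_rot":[0,0,0],"jaw":0.5}]}}

```text
time_s: 9.92
position: [571.6, -169.7, 153.7]
tcp_rot: [0.985, -0.171, -0.0, -0.0]
wrist_force: [0.1, -0.5, -2.2]
width: 59.8
finger_force: 25.0
```

```bash
python3 feel.py
```

```text
time 10.32 pos n,t,z [ -2.95  32.93 153.75] last [ -2.95  32.94 153.73] F [ 0.33 -0.21 -1.47] +- [0.17 0.09 0.19] M [0.07 0.04 0.  ]
```

Emit:
{"op": "arm_command", "data": {"motion": [{"dp":[-0.2,0,0],"delta_rot":[0,0,0],"jaw":0.5},{"dp":[-0.3,0,0],"delta_rot":[0,0,0],"jaw":0.5},{"dp":[-0.3,0,0],"delta_rot":[0,0,0],"jaw":0.5},{"dp":[-0.3,0,0],"delta_rot":[0,0,0],"jaw":0.5}]}}

```text
time_s: 10.65
position: [569.4, -169.0, 153.9]
tcp_rot: [0.985, -0.171, 0.001, 0.0]
wrist_force: [3.2, -0.8, -3.2]
width: 60.1
finger_force: 25.0
```

```bash
python3 feel.py
```

```text
time 11.05 pos n,t,z [ -5.6   32.88 153.91] last [ -5.69  32.87 153.91] F [ 3.8  -0.06 -3.14] +- [0.15 0.13 0.18] M [-0.24 -0.75  0.01]
```

Contact with the panel begins near n = −3, about 16 mm past where the hook tip would have stopped it. So the hook is through the slot. I'll back off slightly and lower.

Emit:
{"op": "arm_command", "data": {"motion": [{"dp":[0.25,0,0],"delta_rot":[0,0,0],"jaw":0.5},{"dp":[0.25,0,0.2],"delta_rot":[0,0,0],"jaw":0.5},{"dp":[0.25,0,0.4],"delta_rot":[0,0,0],"jaw":0.5},{"dp":[0.25,0,0.6],"delta_rot":[0,0,0],"jaw":0.5},{"dp":[0.25,0,0.8],"delta_rot":[0,0,0],"jaw":0.5},{"dp":[0.25,0,1.0],"delta_rot":[0,0,0],"jaw":0.5},{"dp":[0.25,0,1.0],"delta_rot":[0,0,0],"jaw":0.5},{"dp":[0.25,0,1.0],"delta_rot":[0,0,0],"jaw":0.5}]}}

```text
time_s: 11.72
position: [571.0, -169.4, 143.3]
tcp_rot: [0.985, -0.171, -0.0, -0.0]
wrist_force: [0.9, 0.3, -1.5]
width: 59.8
finger_force: 25.0
```

```bash
python3 feel.py
```

```text
time 12.12 pos n,t,z [ -3.62  32.95 143.67] last [ -3.56  32.93 143.74] F [ 0.11 -0.06 -1.71] +- [0.17 0.25 0.15] M [ 0.02 -0.02  0.  ]
```

Emit:
{"op": "arm_command", "data": {"motion": [{"dp":[0,0,0.15],"delta_rot":[0,0,0],"jaw":0.5},{"dp":[0,0,0.3],"delta_rot":[0,0,0],"jaw":0.5},{"dp":[0,0,0.45],"delta_rot":[0,0,0],"jaw":0.5},{"dp":[0,0,0.45],"delta_rot":[0,0,0],"jaw":0.5},{"dp":[0,0,0.45],"delta_rot":[0,0,0],"jaw":0.5}]}}

```text
time_s: 12.53
position: [571.3, -169.6, 139.2]
tcp_rot: [0.985, -0.171, -0.0, -0.0]
wrist_force: [-0.8, -0.0, -1.5]
width: 60.0
finger_force: 25.0
```

```bash
python3 feel.py
```

```text
time 12.93 pos n,t,z [ -3.51  32.93 139.18] last [ -3.52  32.92 139.18] F [-0.17  0.05 -0.83] +- [0.08 0.12 0.08] M [ 0.07  0.03 -0.  ]
```

Emit:
{"op": "arm_command", "data": {"motion": [{"dp":[0,0,0.1],"delta_rot":[0,0,0],"jaw":0.5},{"dp":[0,0,0.1],"delta_rot":[0,0,0],"jaw":0.5},{"dp":[0,0,0.1],"delta_rot":[0,0,0],"jaw":0.5}]}}

```text
time_s: 13.18
position: [571.8, -169.8, 139.0]
tcp_rot: [0.985, -0.171, 0.001, 0.0]
wrist_force: [0.2, 1.3, 5.0]
width: 59.8
finger_force: 25.0
```

```bash
python3 feel.py
```

```text
time 13.58 pos n,t,z [ -2.96  32.9  138.94] last [ -2.96  32.9  138.94] F [-0.17  0.5   5.44] +- [0.2  0.13 0.17] M [ 0.16  0.14 -0.  ]
```

The gauge is seated: the force rises stiffly at z ≈ 139, putting its centre 29 mm below rail_mid. I'll relieve the load and open.

Emit:
{"op": "arm_command", "data": {"motion": [{"dp":[0,0,-0.05],"delta_rot":[0,0,0],"jaw":0.5},{"dp":[0,0,-0.05],"delta_rot":[0,0,0],"jaw":0.5},{"dp":[0,0,-0.05],"delta_rot":[0,0,0],"jaw":0.7},{"dp":[0,0,-0.05],"delta_rot":[0,0,0],"jaw":0.75},{"dp":[0,0,-0.05],"delta_rot":[0,0,0],"jaw":0.85},{"dp":[0,0,-0.05],"delta_rot":[0,0,0],"jaw":1},{"dp":[0,0,-0.05],"delta_rot":[0,0,0],"jaw":1},{"dp":[0,0,-0.05],"delta_rot":[0,0,0],"jaw":1},{"dp":[0,0,-0.05],"delta_rot":[0,0,0],"jaw":1}]}}

```text
time_s: 14.33
position: [571.3, -169.6, 138.6]
tcp_rot: [0.985, -0.171, -0.0, -0.0]
wrist_force: [0.5, 0.6, -0.2]
width: 88.4
finger_force: 0.0
```

```bash
python3 feel.py; python3 - <<'E'
from h import *
from plant import status
print(status.get_obs()["width"])
s=imaging.snapshot("scene"); u,v=proj(s,[590,-178,150]).astype(int)
cv2.imwrite("pics/g3.png",cv2.resize(s["frame"][v-50:v+50,u-50:u+50,::-1],(500,500),interpolation=cv2.INTER_CUBIC))
E
```

```text
time 14.73 pos n,t,z [ -3.49  32.93 138.71] last [ -3.47  32.92 138.73] F [ 0.02 -0.04  0.2 ] +- [0.06 0.23 0.24] M [0.06 0.02 0.02]
88.219600925861
```

View pics/g3.png

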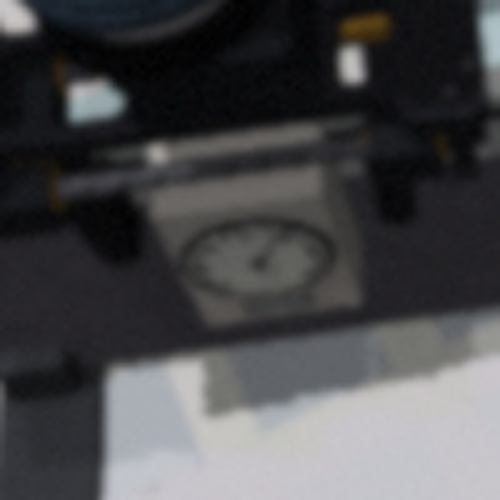

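The gauge hangs upright on the hook, dial out at crop (260,260), with the fingers open and clear of it. Lifting straight up.

Emit:
{"op": "arm_command", "data": {"motion": [{"dp":[0,0,-1],"delta_rot":[0,0,0],"jaw":1},{"dp":[0,0,-2.5],"delta_rot":[0,0,0],"jaw":1},{"dp":[0,0,-4.5],"delta_rot":[0,0,0],"jaw":1},{"dp":[0,0,-7],"delta_rot":[0,0,0],"jaw":1},{"dp":[0,0,-10],"delta_rot":[0,0,0],"jaw":1},{"dp":[0,0,-13],"delta_rot":[0,0,0],"jaw":1},{"dp":[0,0,-15],"delta_rot":[0,0,0],"jaw":1},{"dp":[0,0,-15],"delta_rot":[0,0,0],"jaw":1},{"dp":[0,0,-15],"delta_rot":[0,0,0],"jaw":1},{"dp":[0,0,-15],"delta_rot":[0,0,0],"jaw":1}]}}

```text
time_s: 15.62
position: [570.8, -169.3, 287.9]
tcp_rot: [0.985, -0.171, -0.001, -0.0]
wrist_force: [-0.2, 0.7, 0.3]
width: 88.1
finger_force: 0.0
```

```bash
python3 feel.py; python3 - <<'E'
from h import *
s=imaging.snapshot("scene")
cv2.imwrite("pics/g4.png",cv2.resize(s["frame"][150:370,120:480,::-1],(720,440),interpolation=cv2.INTER_CUBIC))
E
```

```text
time 16.02 pos n,t,z [ -4.08  33.   287.36] last [ -3.66  32.94 288.1 ] F [ 0.41  0.47 -0.1 ] +- [0.13 0.1  0.19] M [ 0.07 -0.   -0.01]
```

View pics/g4.png

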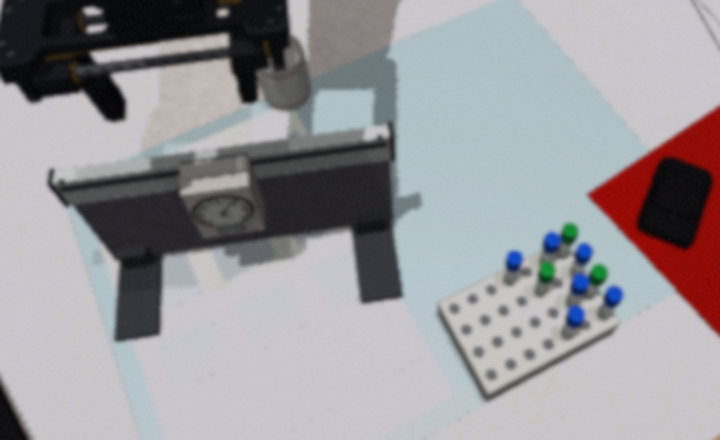

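The thermometer hangs home on the hook, dial out at crop (222,210). The gripper is clear of it, and the rack, mouse and bottle look undisturbed.

```bash
python3 -c "
from plant import sign_off
print(sign_off())"
```

```text
the job is handed in; nothing more can be done
None
```

The thermometer is hanging on the hook with its dial facing out and the gripper clear; the job was handed in at about 16 s, and no verdict came back.

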